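# Open the eccentric clamp around the mended box

### The arm

A 7-joint arm with a two-finger parallel gripper is mounted at the origin on the work surface. World frame = base frame: x ahead of the robot, y to its left, z up, the work surface at z = 0. Lengths are in m, angles in rad, forces in N, time in s.
With the tool pointing down it reaches from about 0.4 to 0.9 m from the base axis. Payload 5.6 kg.
Tool frame: the origin (TCP) lies between the finger pads; the fingertips stand 14 mm ahead of it and the grasp point (between the pads) lies 5 mm behind it; z points along the fingers, y is the direction in which the jaws open and shut (so a half turn about z gives the same grasp; the last joint's range is limited). The gripper opens to 92 mm and grips with 3 to 60 N. Pads are 20 mm wide; open, the fingers measure 128 mm over their backs; the gripper's body (75 mm by 189 mm) begins 69 mm behind the grasp point.
Start: joints at [-1.205, 0.468, -0.012, 1.603, 0.006, 1.071, -0.056], TCP at [0.258, 0.596, 0.229] pointing down, gripper open.
Joint ranges: [-2.53, 2.53], [-0.31, 2.02], [-1.57, 1.55], [0.28, 2.44], [-1.29, 4.43], [0.15, 1.84], [-2.92, 2.92]. Speed limits (rad/s): [2.57, 2.57, 3.14, 3.14, 3.14, 3.14, 3.14].

### API

Orientations are given as a unit quaternion [x, y, z, w].
In Python, from bench import sense, read_camera, finish_job gives the robot as it stands.
- The arm moves only by the tool play_rows, never from a script. Its arguments are lists of equal length, an entry for each row: "delta_rot": the turn, a rotation vector about the world's x, y, z in degrees, a list of three; "travel": the shift along the world's x, y, z in m, a list of three; "jaw": the closure, from 0 (fully open) to 1 (shut). A call has 1 to 5 rows; each row shifts and turns the commanded pose from where the row before left it; what a row does not reach is not made up. A row lasts 1/10 s, in which the tool goes at most 50 mm and 8.59 degrees, less where a joint would pass 70% of its speed; a pose out of reach is approached as far as the arm can. A call with a gripper value outside its range is refused whole. The fingers move at their own pace and stop on an object; "squeeze" is the grip in N (left out, the last holds). Time passes only in rows, so rows that do not move let the fingers close. It gives the time, the measured TCP pose, the force and the opening at its end, in the units of the state.
- sense(): the state, without advancing time (a new reading comes with each control period).
- read_camera(name): name is "side" or "top"; returns a dict with "img" (384x512x3 uint8, red, green, blue), "vfov" (degrees; the focal length in pixels is half the picture's height over the tangent of half this angle, whatever the lens; pixels are square), "cx", "cy" (the principal point, pixels), "k1" (the pictures are not rectified: a ray, as slopes to the right and down, at radius r is drawn at 1 + k1 r^2 times it, then the intrinsics apply), "position" and "rotation" of the camera in the world. Camera axes: x right, y up, looking along -z (the intrinsics and any distortion apply to the point x, -y, -z); pixel columns grow to the right and rows downward; lengths in m; the calibration is good to about 2 mm. A picture is of the moment at which its call begins. There is no depth.
- finish_job(): hands the job in, once; it reports no verdict.
The state is a dict: "time_s": time; "joints": joint angles; "dq": joint speeds; "tau": joint torques, N m; "eef_pos": TCP position; "tool_rot": TCP orientation; "wrist_force": force on the tool from outside, world axes, zero at the start; "moment": the same for the moment, N m; "width": finger opening in m.
Only numpy, scipy, OpenCV 4.12 (cv2) and the standard library are available. Lean on these libraries where they do the work, as an engineer would, in place of code of your own. Each camera call takes 0.05 s, during which the arm holds its last target. There are 200 camera calls.

### The job

The glue has set, so open the cam clamp and leave the mended wooden box free in it: with the fingertips, push the red-knobbed cam lever round on the side away from the follower slide until it meets its stop pin, which puts the cam at its low point. Only then push the follower slide forward by its yellow thumb plate, away from the box, until its nose rests fully home against the cam. Just push, pick nothing up, and leave the box and everything else on the bench where it is.

Things in the scene. Friction and masses are not known exactly. Their poses are not given: they have to be found in the camera images.
- clamp: The cam clamp, fixed to the bench; place and yaw differ each time. Origin: on the bench top, on its centre line. Its x axis is forward (from box to cam, the way the slide opens), y left, z up. Plywood base x -165 to +135, y -80 to +80, 18 mm thick. Along x in mm: cork-faced fence -157 to -130 (top 64 above bench), box -130 to -70, closed slide -69 to +27, cam pivot +68.4.
- stop_pin (a point): Top of the steel stop pin (8 mm thick, 66 mm tall above the bench), in the clamp's frame at (+58, +50, 66) mm. The lever ends its travel against it. Two steel guide rails flank the slide at y = 31 to 47 mm on either side, x -50 to +35, up to 43 mm above the bench.
- cam_pivot (a point): Point on the upright pivot axis of the cam, in the clamp's frame (+68.4, 0, +58) mm, so 58 mm above the bench, at lever height. The cam below is a steel disc 60 mm across, its centre 11 mm off the pivot, between 22 and 44 mm above the bench; a bolt head on the pivot reaches 70 mm.
- cam_lever (a joint): Angle, rad. 0 = cam at its low point, lever at the stop pin; larger = clockwise from above; starts 2.5 to 3.0 (slide blocked). At q it points from the pivot at bearing 88 deg - q, counter-clockwise from the clamp's x axis: it starts pointing right (-y) and is pushed counter-clockwise over the forward side to point left. Friction 0.35 N m (5 N at 70 mm); stays where left; the slide cannot turn it.
- ball_knob (a point): Centre of the red ball knob (30 mm diameter) at the end of the cam lever, 106 mm from the pivot and 58 mm above the bench. The lever is a dark steel bar, 16 mm wide, from the pivot to the ball, its underside 50 mm and its top 62 mm above the bench.
- follower (a joint): Travel of the follower slide in m along the clamp's +x. 0 = closed on the box; fully home against the low cam is 0.0224. Slides stiffly with about 2.5 N friction and stays where it is left. With the cam not at its low point it is blocked earlier by the cam.
- thumb_plate (a point): Centre of the push face (side towards the box) of the yellow upright thumb plate on the slide: 56 mm wide along the clamp's y, 4 mm thick, 58 to 95 mm above the bench, this point 78 mm; clamp frame (-12 mm + travel, 0, 78). Push along the clamp's +x. On its box side there is only the slide's flat top (58 mm above the bench), then the box.
- trinket_box: The mended dark wooden trinket box, loose, 60 x 92 x 39 mm, standing on the base between fence and follower; origin at the centre of its underside, 18 mm above the bench (its top 57 mm). Not to be moved.
- glue_bottle: Yellow glue bottle, 38 mm diameter, 82 mm tall, upright on the bench to the right of the box; origin at the centre of its underside. Bystander.
- screwdriver: Screwdriver, 160 mm long, lying to the left of the box; bystander.
- screw_jar: Small glass jar with steel lid, 42 mm diameter, 48 mm tall, left of the follower slide; origin at the centre of its underside. Bystander.
- mug: Black mug, 82 mm diameter, 95 mm tall, on the right of the bench; origin at the centre of its underside. Bystander.
- multimeter: Red and white multimeter, 150 x 75 x 42 mm, lying on the left of the bench; origin at the centre of its underside. Bystander.
- polish_tin: Flat tin with a silvery lid and a green band, 72 mm diameter, 28 mm tall, on the right of the bench; origin at the centre of its underside. Bystander.

How it is judged:
By the outcome, as a careful person would: the job done as asked, in the order asked, and still so for the second after the job is handed in, with the robot touching nothing.
It also fails if it takes over 54 s, if anything falls off the work surface, if the arm or the gripper's body presses on something with over 40 N, if the wrist force passes 120 N, or if a joint passes its speed limit or range.

## Working session

There is one attempt and no reset: what is moved stays moved. The work goes in short steps, Python scripts to look and compute and a tool call to move; the robot and the scene stay as the last step left them, time stands still between calls to the robot, and variables do not carry over. Pictures are saved under pics/ and viewed, about 8 in all and at most 12, crops included, and the job is handed in when it is done.

Besides the shell and the picture viewer there is one more tool, called after "Call:" as name(argument=value, ...) on one line, values as JSON. play_rows: Moves the arm, as the interface text tells. Its arguments: {"type":"object","properties":{"delta_rot":{"type":"array","items":{"type":"array","items":{"type":"number"}}},"travel":{"type":"array","items":{"type":"array","items":{"type":"number"}}},"jaw":{"type":"array","items":{"type":"number"}},"squeeze":{"type":"number"}},"required":["delta_rot","travel","jaw"]}

```bash
mkdir -p pics; ls
cat > h.py <<'E'
import numpy as np, cv2
from bench import sense, read_camera, finish_job
def cam(n):
    c=read_camera(n); return c
def K(c):
    h,w=c["img"].shape[:2]; f=h/2/np.tan(np.radians(c["vfov"])/2)
    return np.array([[f,0,c["cx"]],[0,f,c["cy"]],[0,0,1]]), np.array([c["k1"],0,0,0.])
def R(c):
    r=np.array(c["rotation"],float)
    if r.size==4:
        from scipy.spatial.transform import Rotation as S; r=S.from_quat(r).as_matrix()
    return r.reshape(3,3)@np.diag([1,-1,-1])   # cv axes -> world
def ray(c,uv):
    k,d=K(c); p=cv2.undistortPoints(np.array(uv,float).reshape(-1,1,2),k,d).reshape(-1,2)
    return (R(c)@np.c_[p,np.ones(len(p))].T).T
def at_z(c,uv,z):
    o=np.array(c["position"]); r=ray(c,uv); z=np.broadcast_to(z,len(r)); return o+r*((z-o[2])/r[:,2])[:,None]
def proj(c,P):
    k,d=K(c); Rc=R(c).T; t=-Rc@np.array(c["position"])
    return cv2.projectPoints(np.array(P,float).reshape(-1,1,3),cv2.Rodrigues(Rc)[0],t,k,d)[0].reshape(-1,2)
def save(img,n,s=1.5): cv2.imwrite(f"pics/{n}.png",cv2.resize(img[:,:,::-1],None,fx=s,fy=s,interpolation=cv2.INTER_CUBIC))
E
python3 - <<'E'
from h import *
for n in("top","side"):
    c=cam(n); save(c["img"],n+"0"); print(n,c["vfov"],c["cx"],c["cy"],c["k1"],c["position"],np.round(c["rotation"],3).tolist())
s=sense(); print(s)
E
```

```text
pics
top 47.29251701361889 257.34119585452095 188.82692917576503 -0.08848074362335351 [ 0.32248667 -0.02586434  1.39335575] [-0.046, 0.045, 0.713, -0.698]
side 50.25416106930215 255.87010104774646 191.45179746166443 0.041980051869896916 [ 0.20414893 -1.07043456  0.81690228] [0.46, -0.066, -0.13, 0.876]
{'time_s': 0.1, 'joints': array([-1.20502071,  0.46828956, -0.01161321,  1.60350824,  0.00598924,
        1.07140244, -0.05625843]), 'dq': array([-1.24780665e-03, -7.29322454e-04, -5.98651574e-04, -7.82228263e-04,
       -3.59088603e-04,  1.14003339e-03, -4.17416485e-05]), 'tau': array([ 8.73729041e-04, -5.21642482e+01, -1.25144643e-02, -2.44367015e+01,
       -5.67460782e-02,  1.40615489e-02,  5.95175834e-05]), 'eef_pos': array([0.25822117, 0.59596959, 0.22774494]), 'tool_rot': array([ 2.02976934e-01,  9.79183203e-01, -7.78695866e-04, -1.10333983e-04]), 'wrist_force': array([-0.10309853, -0.14600641, -0.30497409]), 'moment': array([-0.03651872,  0.00236026, -0.02358585]), 'width': 0.09183943793917551}
```

View pics/top0.png

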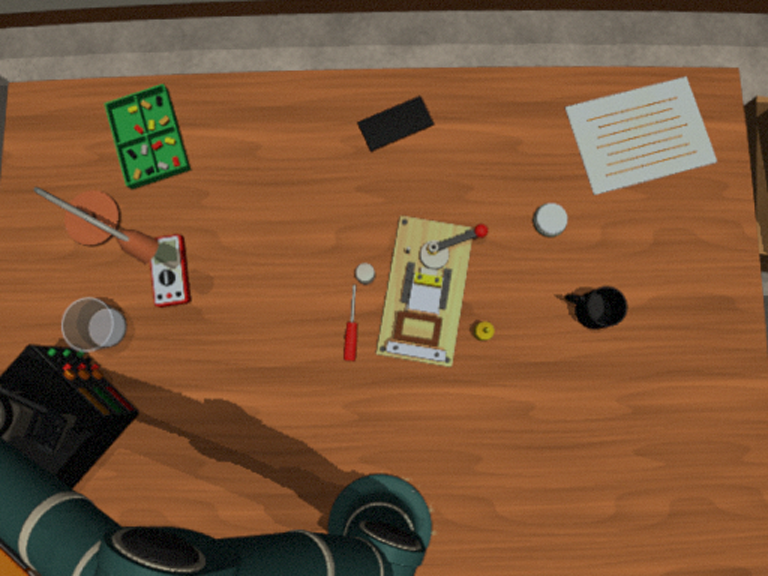

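View pics/side0.png

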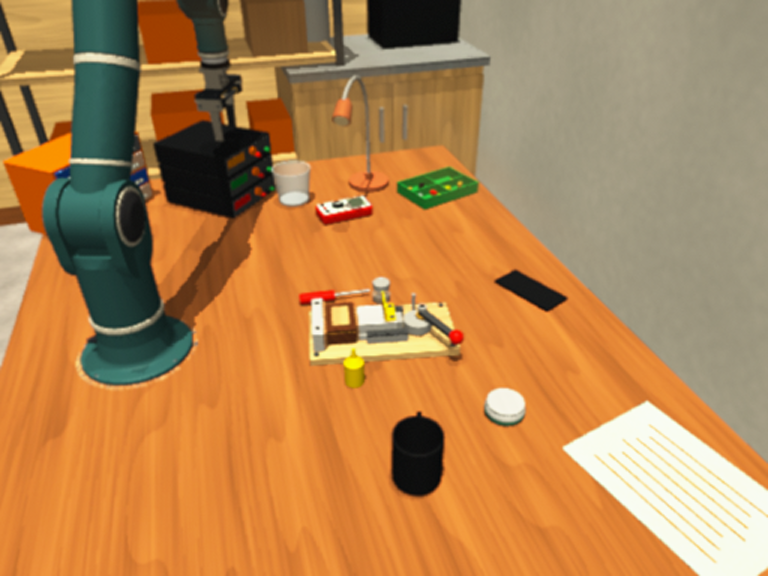

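The top picture shows the clamp at about (425,290) of the 1.5x image, with its forward direction up. The knob is at (481,230), the pivot at (434,247) and the stop pin near (407,252). The side view agrees. I'll enlarge the top view.

Run:
```python
from h import *
c=cam("top"); save(c["img"][138:250,225:355],"crop1",6)
```

```text
(no output)
```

View pics/crop1.png

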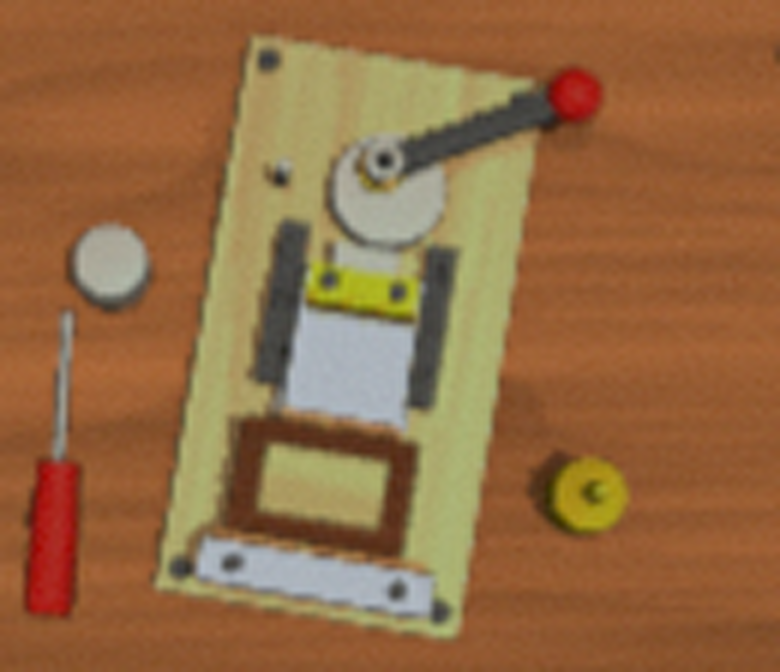

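The crop shows base corners at FL (250,37), RL (155,588) and RR (457,636). The bolt is at (384,160), the knob at (575,95), the pin at (283,170), and the thumb plate's top edge around y 285. Next I fit the clamp pose.

Run:
```python
from h import *
from scipy.optimize import least_squares
c=cam("top")
px=lambda a:np.c_[225+(np.array(a)[:,0]+.5)/6-.5,138+(np.array(a)[:,1]+.5)/6-.5]
crop=[(250,37),(155,588),(457,636),(384,160),(283,170),(268,60),(181,568)]
M=np.array([(.135,.08,.018),(-.165,.08,.018),(-.165,-.08,.018),(.0684,0,.07),(.058,.05,.066)])
uv=px(crop[:5])
def T(p,m): s,k=np.sin(p[2]),np.cos(p[2]); m=np.atleast_2d(m); return np.c_[p[0]+k*m[:,0]-s*m[:,1],p[1]+s*m[:,0]+k*m[:,1],m[:,2]]
f=lambda p:(proj(c,T(p,M))-uv).ravel()
r=least_squares(f,[.5,0,0]); p=r.x; print(p,np.degrees(p[2])); print(r.fun.reshape(-1,2).round(2))
print("bolt,pin,knob",T(p,M[3:]).round(4).tolist()); kn=at_z(c,px([(575,95)]),.058)[0]; pv=T(p,(.0684,0,.058))[0]
b=np.degrees(np.arctan2(*(kn-pv)[1::-1]))-np.degrees(p[2]); print(kn,"len",np.linalg.norm(kn-pv),"q",np.radians(88-b),"bearing",b)
th=px([(308,283),(420,305),(362,303)]);print("thumb top edge",at_z(c,th,.095).round(4).tolist(),T(p,[(-.012,.028,.095),(-.012,-.028,.095),(-.012,0,.078)]).round(4).tolist())
for z,n,a in((.082,"bottle",(590,495)),(.048,"jar",(110,258)),(.018,"scr",(65,315))): print(n,at_z(c,px([a]),z)[0].round(3))
pr=lambda P:((proj(c,P)-[225,138]+.5)*6-.5).round().tolist()
print(pr(T(p,[(.135,-.08,.018),(-.012,.028,.095),(-.012,-.028,.095)])))
np.save("pose.npy",p)
# side check
c=cam("side"); print("side px1.5",(proj(c,np.r_[[kn],T(p,[(.058,.05,.066),(-.012,0,.095),(-.165,-.08,.018)])])*1.5).round().tolist())
```

```text
[ 0.50037205 -0.11054384 -0.18609059] -10.662205550722009
[[-0.23 -0.58]
 [-0.03  0.3 ]
 [ 0.23  0.76]
 [-0.07  0.14]
 [ 0.09 -0.65]]
bolt,pin,knob [[0.5676, -0.1232, 0.07], [0.5666, -0.0721, 0.066]]
[ 0.60253833 -0.22442233  0.058     ] len 0.10708618363266122 q 2.5881595044614176 bearing -60.290616312309794
thumb top edge [[0.5019, -0.0818, 0.095], [0.4897, -0.1373, 0.095], [0.4913, -0.1085, 0.095]] [[0.4938, -0.0808, 0.095], [0.4834, -0.1358, 0.095], [0.4886, -0.1083, 0.078]]
bottle [ 0.394 -0.22   0.082]
jar [0.524 0.018 0.048]
scr [0.498 0.043 0.018]
[[544.0, 82.0], [306.0, 299.0], [417.0, 318.0]]
side px1.5 [[456.0, 338.0], [413.0, 294.0], [382.0, 299.0], [309.0, 360.0]]
```

The fit is good: residuals are under 1 px, the lever length comes out at 107 mm against 106, and the side projections match. q is about 2.59. Now I move above the point behind the lever with the jaws shut, turning so that the jaw axis lies along the lever.

Call:
play_rows(travel=[[0.01, -0.04, 0.01], [0.01, -0.04, 0.01], [0.01, -0.04, 0.01], [0.01, -0.04, 0.01], [0.01, -0.04, 0.01]], delta_rot=[[0, 0, 0], [0, 0, 0], [0, 0, 0], [0, 0, -8], [0, 0, -8]], jaw=[1, 1, 1, 1, 1], squeeze=20)

```text
time_s: 0.75
eef_pos: [0.3087, 0.3946, 0.2789]
tool_rot: [0.34, 0.94, 0.0, -0.0]
wrist_force: [-0.0, 0.5, 0.7]
width: 0.0544
```

Call:
play_rows(travel=[[0.02, -0.04, 0], [0.02, -0.04, 0], [0.02, -0.04, 0], [0.02, -0.04, 0], [0.02, -0.04, 0]], delta_rot=[[0, 0, -8], [0, 0, -8], [0, 0, -8], [0, 0, -8], [0, 0, -8]], jaw=[1, 1, 1, 1, 1])

```text
time_s: 1.25
eef_pos: [0.4089, 0.1947, 0.2789]
tool_rot: [0.641, 0.767, 0.0, 0.0]
wrist_force: [0.7, 1.0, 0.8]
width: 0.014
```

Call:
play_rows(travel=[[0.02, -0.04, 0], [0.02, -0.04, 0], [0.02, -0.04, 0], [0.02, -0.04, 0], [0.02, -0.04, 0]], delta_rot=[[0, 0, -8], [0, 0, -8], [0, 0, -8], [0, 0, -8], [0, 0, -8]], jaw=[1, 1, 1, 1, 1])

```text
time_s: 1.75
eef_pos: [0.5089, -0.0052, 0.2789]
tool_rot: [0.865, 0.502, 0.0, -0.0]
wrist_force: [1.3, -0.2, -0.6]
width: 0.0004
```

Call:
play_rows(travel=[[0.011, -0.039, -0.02], [0.011, -0.039, -0.02], [0.011, -0.039, -0.02], [0.011, -0.039, -0.02], [0.011, -0.039, -0.02]], delta_rot=[[0, 0, -8], [0, 0, -8], [0, 0, -8], [0, 0, -8], [0, 0, -8]], jaw=[1, 1, 1, 1, 1])

```text
time_s: 2.25
eef_pos: [0.5638, -0.1999, 0.1778]
tool_rot: [0.984, 0.176, 0.0, -0.0]
wrist_force: [0.6, -0.1, -0.7]
width: 0.0004
```

Call:
play_rows(travel=[[-0.001, 0, -0.03], [-0.001, 0, -0.03], [0, 0, -0.03], [0, 0, -0.015], [0, 0, -0.01]], delta_rot=[[0, 0, -1], [0, 0, 0], [0, 0, 0], [0, 0, 0], [0, 0, 0]], jaw=[1, 1, 1, 1, 1])

```text
time_s: 2.75
eef_pos: [0.5611, -0.1984, 0.0625]
tool_rot: [0.985, 0.17, -0.001, -0.0]
wrist_force: [-0.0, -0.0, -0.2]
width: 0.0001
```

Run:
```python
from h import *
c=cam("side"); a=c["img"][170:270,180:340]; save(a,"s1",4.5)
s=sense(); print(s["eef_pos"].round(4),s["wrist_force"].round(2))
# sweep waypoints: world bearings; TCP=pivot+.07u-18mm t (contact)
p=np.load("pose.npy"); pv=np.array([.5676,-.1232])
P=[pv-0+0]
for b in np.arange(-71,78,8):
    k=np.radians(b); u=np.array([np.cos(k),np.sin(k)]); t=np.array([-u[1],u[0]]); print(b,(pv+.07*u-.018*t).round(4))
```

```text
[ 0.5607 -0.1983  0.0618] [-0.46 -0.17 -1.08]
-71 [ 0.5734 -0.1952]
-63 [ 0.5833 -0.1937]
-55 [ 0.593  -0.1909]
-47 [ 0.6022 -0.1867]
-39 [ 0.6107 -0.1812]
-31 [ 0.6183 -0.1747]
-23 [ 0.625  -0.1671]
-15 [ 0.6306 -0.1587]
-7 [ 0.6349 -0.1496]
1 [ 0.6379 -0.14  ]
9 [ 0.6396 -0.13  ]
17 [ 0.6398 -0.1199]
25 [ 0.6386 -0.1099]
33 [ 0.6361 -0.1002]
41 [ 0.6322 -0.0909]
49 [ 0.6271 -0.0822]
57 [ 0.6208 -0.0743]
65 [ 0.6135 -0.0674]
73 [ 0.6053 -0.0615]
```

View pics/s1.png

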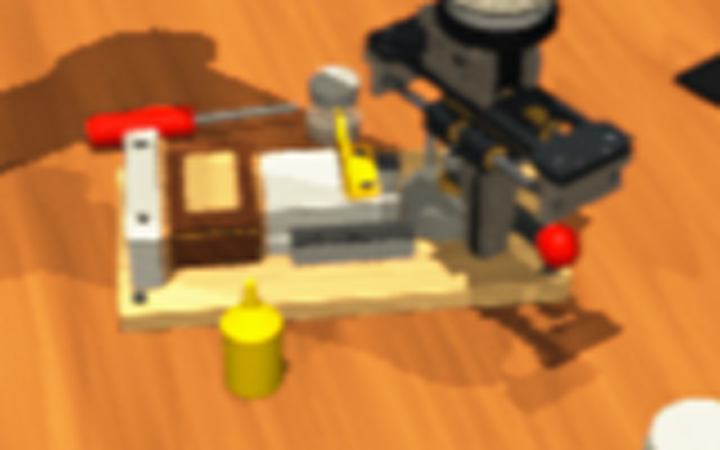

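The side view shows the fingers standing on the near side of the lever, left of the knob at (558,243), with nothing else touched. Sweeping now.

Call:
play_rows(travel=[[0.0065, 0.0015, 0], [0.0065, 0.0015, 0], [0.01, 0.0015, 0], [0.0097, 0.0028, 0], [0.0092, 0.0042, 0]], delta_rot=[[0, 0, 0], [0, 0, 0], [0, 0, 8], [0, 0, 8], [0, 0, 8]], jaw=[1, 1, 1, 1, 1])

```text
time_s: 3.3
eef_pos: [0.6025, -0.1887, 0.0648]
tool_rot: [0.928, 0.373, -0.001, 0.0]
wrist_force: [-6.6, -2.2, 2.5]
width: 0.0002
```

Call:
play_rows(travel=[[0.0085, 0.0055, 0], [0.0076, 0.0065, 0], [0.0067, 0.0076, 0], [0.0056, 0.0084, 0], [0.0043, 0.0091, 0]], delta_rot=[[0, 0, 8], [0, 0, 8], [0, 0, 8], [0, 0, 8], [0, 0, 8]], jaw=[1, 1, 1, 1, 1])

```text
time_s: 3.8
eef_pos: [0.6373, -0.1537, 0.065]
tool_rot: [0.744, 0.668, -0.001, 0.003]
wrist_force: [1.1, -6.9, -3.5]
width: 0.0002
```

Call:
play_rows(travel=[[0.002, 0.0106, -0.002], [0.0012, 0.011, 0], [0.0002, 0.0101, 0], [-0.0012, 0.01, 0], [-0.0025, 0.0097, 0]], delta_rot=[[0, 0, 8], [0, 0, 8], [0, 0, 8], [0, 0, 8], [0, 0, 8]], jaw=[1, 1, 1, 1, 1])

```text
time_s: 4.3
eef_pos: [0.641, -0.1008, 0.0645]
tool_rot: [0.471, 0.882, 0.001, 0.006]
wrist_force: [7.2, -4.4, -2.4]
width: 0.0007
```

Call:
play_rows(travel=[[-0.0039, 0.0093, 0], [-0.0051, 0.0087, 0], [-0.0063, 0.0079, 0], [-0.0036, 0.0035, 0], [-0.0036, 0.0035, 0]], delta_rot=[[0, 0, 8], [0, 0, 8], [0, 0, 8], [0, 0, 4], [0, 0, 4]], jaw=[1, 1, 1, 1, 1])

```text
time_s: 4.8
eef_pos: [0.6187, -0.0652, 0.0646]
tool_rot: [0.21, 0.978, 0.001, 0.006]
wrist_force: [6.8, 1.4, -1.2]
width: 0.0003
```

Run:
```python
from h import *
s=sense(); print(s["eef_pos"].round(4),s["tool_rot"].round(3),s["wrist_force"].round(2))
c=cam("top"); save(c["img"][120:240,215:375],"t2",5)
```

```text
[ 0.6187 -0.0652  0.0646] [0.21  0.978 0.001 0.006] [ 6.83  1.45 -1.23]
```

View pics/t2.png

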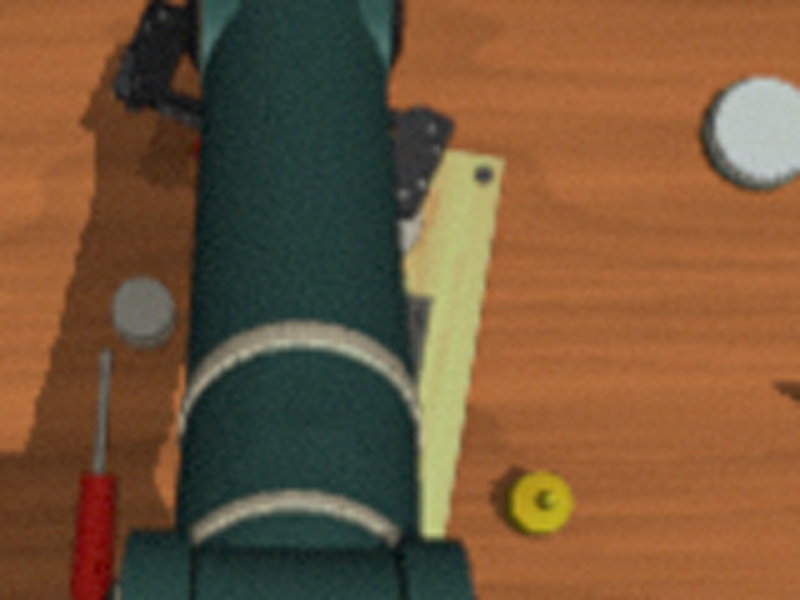

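The arm hides the cam in this view, but the force (about 7 N tangential) shows steady pushing at a bearing of about 65° out of 77°. Final stretch, done slowly.

Call:
play_rows(travel=[[-0.0035, 0.001, 0], [-0.0035, 0.001, 0], [-0.0035, 0.001, 0], [-0.0035, 0.001, 0], [-0.0035, 0.001, 0]], delta_rot=[[0, 0, 2.4], [0, 0, 2.4], [0, 0, 2.4], [0, 0, 2.4], [0, 0, 2.4]], jaw=[1, 1, 1, 1, 1])

```text
time_s: 5.35
eef_pos: [0.6018, -0.0592, 0.0649]
tool_rot: [0.107, 0.994, 0.001, 0.006]
wrist_force: [7.6, 2.7, -0.1]
width: 0.0006
```

Still at friction level, so not at the stop yet. I go on in small steps until the force rises.

Call:
play_rows(travel=[[-0.002, 0.0003, 0], [-0.002, 0.0003, 0]], delta_rot=[[0, 0, 0], [0, 0, 0]], jaw=[1, 1])

```text
time_s: 5.55
eef_pos: [0.6004, -0.059, 0.0651]
tool_rot: [0.108, 0.994, 0.001, 0.009]
wrist_force: [17.2, 1.0, -8.6]
width: 0.0005
```

Call:
play_rows(travel=[[-0.001, 0, 0], [0, 0, 0]], delta_rot=[[0, 0, 0], [0, 0, 0]], jaw=[1, 1])

```text
time_s: 5.75
eef_pos: [0.6004, -0.059, 0.0651]
tool_rot: [0.108, 0.994, 0.001, 0.01]
wrist_force: [16.3, 2.2, -8.6]
width: 0.0004
```

The lever is against the stop: 17 N, and the TCP holds at (.600,-.059), where (.6006,-.0589) was predicted. I back off, rise and move over the spot behind the thumb plate.

Call:
play_rows(travel=[[0.012, -0.003, 0], [0.013, -0.003, 0], [0, 0, 0.045], [0, 0, 0.045], [0, 0, 0.045]], delta_rot=[[0, 0, 0], [0, 0, 0], [0, 0, 0], [0, 0, 0], [0, 0, 0]], jaw=[1, 1, 1, 1, 1])

```text
time_s: 6.25
eef_pos: [0.6166, -0.0662, 0.1993]
tool_rot: [0.108, 0.994, -0.0, 0.001]
wrist_force: [0.4, 0.5, -0.5]
width: 0.0003
```

Call:
play_rows(travel=[[-0.04, -0.0095, 0], [-0.04, -0.0095, 0], [-0.04, -0.0095, 0], [-0.041, -0.0095, 0], [0, 0, 0]], delta_rot=[[0, 0, 1.6], [0, 0, 0], [0, 0, 0], [0, 0, 0], [0, 0, 0]], jaw=[1, 1, 1, 1, 1])

```text
time_s: 6.75
eef_pos: [0.4508, -0.1057, 0.1977]
tool_rot: [0.096, 0.995, -0.001, -0.0]
wrist_force: [0.8, -0.2, 0.4]
width: 0.0005
```

Run:
```python
from h import *
from scipy.spatial.transform import Rotation as S
s=sense(); print(s["eef_pos"].round(4),s["wrist_force"].round(2)); m=S.from_quat(s["tool_rot"]).as_matrix(); print(m.round(3), "want y bearing 79.3, is",np.degrees(np.arctan2(m[1,1],m[0,1])))
c=cam("side"); save(c["img"][170:250,200:328],"s2",6)
p=np.load("pose.npy")
k=np.radians(77.3); kn=[.5676+.106*np.cos(k),-.1232+.106*np.sin(k),.058]
print(((proj(c,[kn])-[200,170]+.5)*6-.5).round())
```

```text
[ 0.4508 -0.1057  0.1977] [ 0.79 -0.18  0.39]
[[-0.981  0.192 -0.001]
 [ 0.192  0.981 -0.001]
 [ 0.001 -0.001 -1.   ]] want y bearing 79.3, is 78.95098659681598
[[465. 112.]]
```

View pics/s2.png

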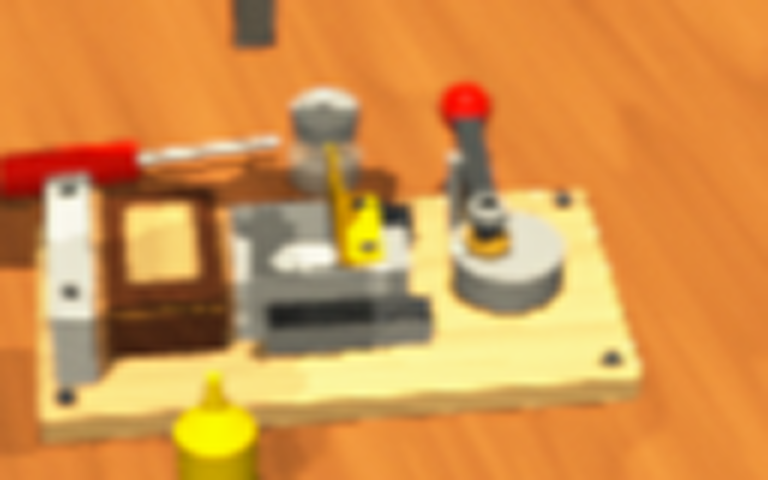

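The lever lies against the stop pin, with the knob at (466,103) against the predicted (465,112). The slide's yellow plate is free at (350,220). I descend behind it.

Call:
play_rows(travel=[[0.008, 0.002, -0.03], [0, 0, -0.03], [0, 0, -0.03], [0, 0, -0.018], [0, 0, -0.008]], delta_rot=[[0, 0, 0.4], [0, 0, 0], [0, 0, 0], [0, 0, 0], [0, 0, 0]], jaw=[1, 1, 1, 1, 1])

```text
time_s: 7.3
eef_pos: [0.464, -0.1016, 0.0795]
tool_rot: [0.091, 0.996, 0.0, -0.0]
wrist_force: [-0.2, 0.3, 0.3]
width: 0.0008
```

Run:
```python
from h import *
s=sense(); e=s["eef_pos"]; print(e.round(4),s["wrist_force"].round(2)); p=np.load("pose.npy"); d=e[:2]-p[:2]; k,q=np.cos(p[2]),np.sin(p[2]); print("clamp xy",k*d[0]+q*d[1],-q*d[0]+k*d[1])
```

```text
[ 0.464  -0.1016  0.0795] [-0.22  0.32  0.27]
clamp xy -0.03743848572028618 0.002041558785904075
```

Call:
play_rows(travel=[[0.006, -0.003, 0], [0.006, -0.001, 0], [0.005, -0.001, 0], [0.005, -0.001, 0], [0.005, -0.001, 0]], delta_rot=[[0, 0, 0], [0, 0, 0], [0, 0, 0], [0, 0, 0], [0, 0, 0]], jaw=[1, 1, 1, 1, 1])

```text
time_s: 7.8
eef_pos: [0.49, -0.1091, 0.0811]
tool_rot: [0.091, 0.996, 0.0, 0.0]
wrist_force: [-3.5, 0.8, 2.1]
width: 0.0004
```

Call:
play_rows(travel=[[0.003, -0.0005, 0], [0.002, -0.0004, 0], [0, 0, 0]], delta_rot=[[0, 0, 0], [0, 0, 0], [0, 0, 0]], jaw=[1, 1, 1])

```text
time_s: 8.1
eef_pos: [0.4952, -0.1101, 0.0807]
tool_rot: [0.091, 0.996, -0.0, 0.0]
wrist_force: [-1.0, -0.2, -0.2]
width: 0.0004
```

Sliding at about 3 N, with roughly 6 mm left. I continue in small steps.

Call:
play_rows(travel=[[0.002, -0.0004, 0], [0.002, -0.0004, 0], [0.002, -0.0004, 0]], delta_rot=[[0, 0, 0], [0, 0, 0], [0, 0, 0]], jaw=[1, 1, 1])

```text
time_s: 8.4
eef_pos: [0.5007, -0.1111, 0.0806]
tool_rot: [0.091, 0.996, 0.0, -0.0]
wrist_force: [-2.2, 1.0, 2.0]
width: 0.0004
```

Call:
play_rows(travel=[[0.002, -0.0004, 0], [0, 0, 0]], delta_rot=[[0, 0, 0], [0, 0, 0]], jaw=[1, 1])

```text
time_s: 8.6
eef_pos: [0.5011, -0.1113, 0.0803]
tool_rot: [0.091, 0.996, 0.0, -0.002]
wrist_force: [-7.0, 1.8, 5.4]
width: 0.0005
```

Call:
play_rows(travel=[[0.002, -0.0004, 0], [0, 0, 0]], delta_rot=[[0, 0, 0], [0, 0, 0]], jaw=[1, 1])

```text
time_s: 8.8
eef_pos: [0.5013, -0.1113, 0.0801]
tool_rot: [0.091, 0.996, 0.0, -0.004]
wrist_force: [-10.4, 3.0, 9.3]
width: 0.0002
```

The slide is firmly home: the force rose to over 10 N while the TCP stayed at .5011–.5013 (predicted .5008). I back off and clear the view for a check.

Call:
play_rows(travel=[[-0.01, 0.002, 0], [-0.012, 0.002, 0], [0, 0, 0.045], [0, 0, 0.045], [0, 0, 0.045]], delta_rot=[[0, 0, 0], [0, 0, 0], [0, 0, 0], [0, 0, 0], [0, 0, 0]], jaw=[1, 1, 1, 1, 1])

```text
time_s: 9.3
eef_pos: [0.4824, -0.108, 0.2171]
tool_rot: [0.091, 0.996, -0.0, 0.0]
wrist_force: [1.0, 0.5, 0.4]
width: 0.0001
```

Call:
play_rows(travel=[[-0.01, 0.045, 0.01], [-0.01, 0.045, 0.01], [-0.01, 0.045, 0], [-0.01, 0.045, 0], [-0.01, 0.045, 0]], delta_rot=[[0, 0, 0], [0, 0, 0], [0, 0, 0], [0, 0, 0], [0, 0, 0]], jaw=[1, 1, 1, 1, 1])

```text
time_s: 9.8
eef_pos: [0.4322, 0.1186, 0.2361]
tool_rot: [0.091, 0.996, 0.0, 0.001]
wrist_force: [1.0, 0.6, 0.2]
width: 0.0003
```

Call:
play_rows(travel=[[-0.005, 0.045, 0], [-0.005, 0.045, 0], [0, 0, 0], [0, 0, 0], [0, 0, 0]], delta_rot=[[0, 0, 0], [0, 0, 0], [0, 0, 0], [0, 0, 0], [0, 0, 0]], jaw=[1, 1, 1, 1, 1])

```text
time_s: 10.3
eef_pos: [0.4229, 0.2058, 0.2354]
tool_rot: [0.092, 0.996, -0.0, 0.0]
wrist_force: [0.4, 0.2, -0.9]
width: 0.0002
```

Run:
```python
from h import *
s=sense(); print(s["time_s"],s["eef_pos"].round(4),s["wrist_force"].round(2))
c=cam("top"); save(c["img"][138:250,225:355],"t3",6)
k=np.radians(77.3); kn=[.5676+.106*np.cos(k),-.1232+.106*np.sin(k),.058]
p=np.load("pose.npy"); K_,q=np.cos(p[2]),np.sin(p[2])
w=lambda x,y,z:(p[0]+K_*x-q*y,p[1]+q*x+K_*y,z)
pts=[kn,w(.0104,.028,.095),w(.0104,-.028,.095),w(.0494,0,.044)]
print("pred knob, plate L, plate R, nose",((proj(c,pts)-[225,138]+.5)*6-.5).round().tolist())
```

```text
10.3 [0.4229 0.2058 0.2354] [ 0.42  0.19 -0.94]
pred knob, plate L, plate R, nose [[181.0, 125.0], [314.0, 255.0], [424.0, 274.0], [375.0, 205.0]]
```

View pics/t3.png

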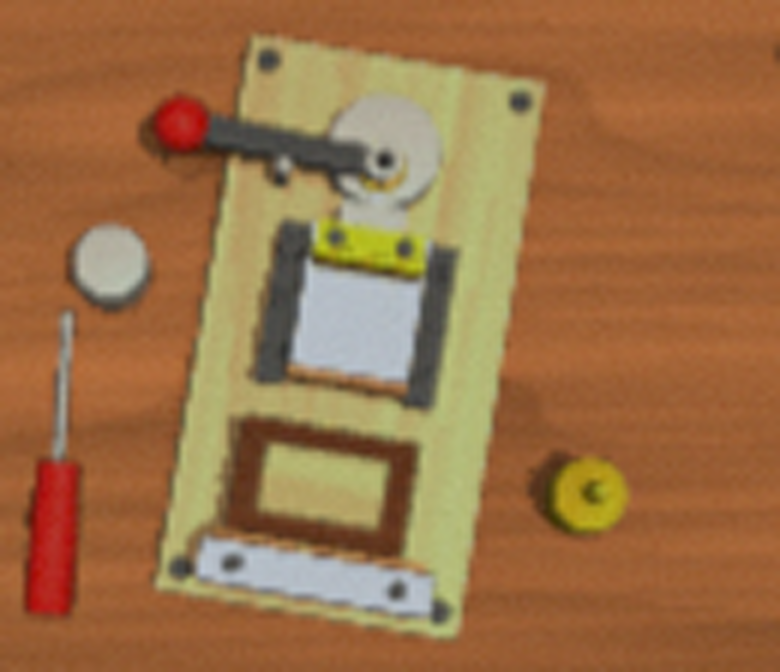

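The lever is against the pin, with the knob at (182,125) against the predicted (181,125). The slide nose touches the cam, and the plate edge is where predicted. The box, bottle, jar and screwdriver sit at the same pixels as before. Handing in.

```bash
python3 -c "
from bench import finish_job; print(finish_job())"
```

```text
the job is handed in; nothing more can be done
None
```

The clamp is open and the box stands free in it. I handed the job in at about 10.3 s of the 54 s allowed.

- **Lever:** I swept it over the forward side with the closed fingertips until it met the stop pin. The force rose from about 7 N to 17–19 N, and the tool stopped where the pose fit said it would.
- **Slide:** I then pushed it by the thumb plate until it was home against the cam. The force rose from about 3 N to about 14 N, and the tool stopped within 1 mm of the predicted position.

**Last checks:**
- In the final top view, the knob was within 1 pixel of its predicted place.
- The nose rested on the cam, and there was a clear gap between slide and box.
- The box, bottle, jar and screwdriver had not moved from the first picture. The mug, multimeter and polish tin were outside that last crop, but the arm never came near them at bench height.
- The robot was clear of everything.

**One small disagreement:** after the lever push, the side camera put the knob about 1.5 pixels from its prediction. I took that as calibration error, and the top view agreed with the prediction.

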